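Hook the rule on the ash-tray rim, draw it out to 75 mm and lock it

ROBOT

A 6-joint arm with a two-finger parallel gripper is mounted at the origin on the work surface. World frame = base frame: x ahead of the robot, y to its left, z up, the work surface at z = 0. Lengths are in m, angles in rad, forces in N, time in s.
With the tool pointing down it reaches from about 0.35 to 0.85 m from the base axis. Payload 8.1 kg.
Tool frame: the origin (TCP) lies midway between the tips of the shut fingers; the grasp point (between the pads) lies 19 mm behind it (robot.grip_point_offset is the distance from the TCP to the grasp point, in m); z points along the fingers, y is the line along which they close (so a half turn about z gives the same grasp; the last joint's range is limited). The gripper opens to 93 mm and grips with 3 to 60 N. Pads are 15 mm wide; open, the fingers measure 128 mm over their backs; the gripper's body (75 mm by 188 mm) begins 65 mm behind the grasp point.
Start: joints at [1.124, 0.13, 1.488, -0, 1.523, -0.085], TCP at [0.212, 0.561, 0.219] pointing down, gripper open.
Joint ranges: [-2.96, 2.96], [-0.89, 2.26], [0.02, 2.5], [-1.34, 4.48], [0, 2.73], [-2.66, 2.66]. Speed limits (rad/s): [2.39, 2.39, 2.79, 3.14, 3.14, 3.14].

INTERFACE

Orientations are given as a rotation vector (axis times angle).
In Python, from plant import robot, read_camera, job gives the robot as it stands.
- The arm moves only by the shell command python3 -m inch 'ROWS' [FORCE]. ROWS is JSON, one flat list of numbers, 5 for each row, row after row: the shift along the world's x, y, z in mm, then the turn about the world's z in degrees, then the opening in per cent of the stroke, from 0 (shut) to 100 (fully open). In form: [dx, dy, dz, yaw, hand, dx, dy, dz, yaw, hand, ...]. A call has 1 to 10 rows; each row is the pose to reach, as a shift and turn from the pose commanded when the call began; what a row does not reach only later rows make up. A row lasts 1/12 s, in which the tool goes at most 41.7 mm and 7.16 degrees, less where a joint would pass 70% of its speed; a pose out of reach is approached as far as the arm can. A call with a gripper value outside its range is refused whole. The fingers move at their own pace and stop on an object; FORCE is the grip in N (left out, the last holds). Time passes only in rows, so rows that repeat a pose let the fingers close. It gives the time, the measured TCP pose, the force, the opening and the grip force at its end, in the units of the state.
- robot.read_state(): the state, without advancing time (a new reading comes with each control period).
- read_camera(name): name is "scene" or "top" or "wrist"; returns a dict with "image" (400x640x3 uint8, blue, green, red), "K" (3x3 intrinsics, pixels), "extrinsics" (4x4, takes a point from world to camera coordinates); the wrist camera has in their place "mount" (4x4, takes a point from camera to tool coordinates, whose origin is the TCP and whose axes are the flange's). Camera axes: x right, y down, z forward; pixel columns grow to the right and rows downward; lengths in m; the calibration is good to about 2 mm. A picture is of the moment at which its call begins: read the wrist's pose just before it. There is no depth.
- job.close_job(): hands the job in; it is judged then, once.
The state is a dict: "t": time; "q": joint angles; "dq": joint speeds; "joint_torque": joint torques, N m; "tool_pos": TCP position; "orientation": TCP orientation; "force": force on the tool from outside, world axes, zero at the start; "wrist_torque": the same for the moment, N m; "opening": finger opening in m; "gripper_force": force on a finger pad.
Only numpy, scipy, OpenCV 4.12 (cv2) and the standard library are available. Lean on these libraries where they do the work, as an engineer would, in place of code of your own. Each camera call takes 0.05 s, during which the arm holds its last target. There are 200 camera calls.

TASK

Set the clear distance in front of the ash tray with the retractable rule: catch its hook inside the tray's near rim, back the case straight off square to the rim until about 75 mm of blade shows between the hook and the case, and lock it at the notch nearest there by pressing the case down on the floor until its sole plate is home, easing it along a little to find the notch. Let go and leave the rule standing on the floor, locked, with the hook still over the rim. Do not yank the hook or jam the case down hard, do not lock it early, and leave everything else where it is.

Things in the scene. Friction and masses are not known exactly. Their poses are not given: they have to be found in the camera images.
- tape: the retractable rule: grey plastic case with a rounded hump on top, 90 mm long (x), 36 mm wide (y, flat sides), steel blade and hook in front, steel sole plate below; about 0.3 kg. Origin: underside of the sole plate when that is out (0 on the floor at the start), under the middle of the case; x points out of the front, the way the blade comes out, z up. Case top 56 mm, case underside 9 mm above the origin.
- tape_mid (a point): middle of the rule's case at the height of the blade, 30 mm above the origin of tape, same axes; the place to grip it, across the 36 mm width (gripped higher, the blade's pull tips the case in the fingers). The front face of the case is 45 mm ahead of it.
- hook (a point): lower end of the inner face (towards the case) of the rule's hook, a plate 20 mm wide, 4 mm thick, hanging 17 mm below the blade's underside. x points away from the case, z up. Blade run in: 60 mm ahead of tape_mid and 18 mm below it; moves ahead as the blade comes out. Teeth under the blade hang 3.5 mm.
- blade (a joint): how far the blade is pulled out, m: 0 = run in, with 15 mm between the hook's inner face and the front of the case; 0.060 = 75 mm between them; end stop at 0.070. A spring draws it in: 2.4 N at 0, 4.8 N at 0.060. Nothing but the lock holds it out.
- sole (a joint): how far the sole plate (80 x 32 mm, under the case with a 5 mm gap) is pushed up into the case, m: 0 = out, blade free; 0.005 = home, blade locked. It moves stiffly (7 N, and 3 N more per 10 mm/s), stays where pushed and cannot be got out again. Pressing the case down on the floor pushes it in and lowers the case by 5 mm.
- sole_tooth (a point): the lock's tooth on the sole, inside the case, 30 mm ahead of the origin of tape. At sole 0.0015 it meets the blade's rack: teeth 4 mm wide every 6 mm, lock tooth 1.5 mm, round-tipped; where the gaps fall differs from rule to rule and cannot be seen. On a crest the sole stops there and the force climbs: ease the pressure to a few N (do not lift off), shift the case up to 1 mm towards the rim, press again to 12-14 N, until it drops in.
- tray: the ash tray, shallow open sheet-metal tray screwed to the floor: 160 mm (x) by 280 mm (y), rim 18 mm high and 4 mm thick all round, floor 2 mm thick. Origin: centre of its underside; x points away from the robot across the 160 mm, z up.
- lip (a point): middle of the tray's near rim (a 280 mm side, the one nearest the robot): top edge of its inner face, 18 mm above the floor, axes as the tray: x points into the tray, square to this rim; y along the rim. The rim's outer face is 4 mm behind.
- kettle: bystander: small aluminium kettle, 140 mm across, 155 mm high; origin centre of underside.
- poker: bystander: steel poker, 520 mm long, lying at the right-hand side; origin at its bent working end.
- fan: bystander: red plastic hand fan, lying flat, 250 mm long; origin on its handle.
- lighter: bystander: gas lighter with a trigger, 200 mm long, lying down; origin near its middle.
- tin: bystander: open round charcoal tin, 150 mm across and high; origin centre of underside.
- tin_lid: bystander: round lid of the tin, 156 mm across, lying on the floor; origin centre of underside.
- coal_a: bystander: lump of charcoal about 44 mm across lying in the tray, beyond its middle; origin its underside.
- coal_b: bystander: lump of charcoal about 36 mm across lying in the tray, beyond its middle; origin its underside.
Not all that is in view belongs to the job. Several things have the shape of the tape; the one meant has the colours described above.

How it is judged:
By the outcome, as a careful person would: the job done as asked, in the order asked, and still so for the second after the job is handed in, with the robot touching nothing.
It also fails if it takes over 58 s, if anything falls off the work surface, if the arm or the gripper's body presses on something with over 40 N, if the wrist force passes 120 N, or if a joint passes its speed limit or range.

## Working session

There is one attempt and no reset: what is moved stays moved. The work goes in short steps, Python scripts to look and compute and a shell command to move; the robot and the scene stay as the last step left them, time stands still between calls to the robot, and variables do not carry over. Pictures are saved under pics/ and viewed, at most 10 in all, crops included, and the job is handed in when it is done.

```bash
ls && mkdir -p pics
cat > h.py <<'E'
import cv2, numpy as np
from plant import robot, read_camera, job
from scipy.spatial.transform import Rotation as R
def cam(n):
    s=robot.read_state(); c=read_camera(n); K=np.array(c["K"])
    if "extrinsics" in c: E=np.linalg.inv(np.array(c["extrinsics"]))
    else:
        T=np.eye(4); T[:3,:3]=R.from_rotvec(s["orientation"]).as_matrix(); T[:3,3]=s["tool_pos"]; E=T@np.array(c["mount"])
    return c["image"],K,E
def ray(K,E,p,z):
    d=E[:3,:3]@np.linalg.inv(K)@np.array([p[0],p[1],1.]); o=E[:3,3]
    return o+d*(z-o[2])/d[2]
def proj(K,E,P):
    q=np.linalg.inv(E)@np.append(P,1); q=K@q[:3]; return q[:2]/q[2]
E
python3 - <<'E'
from h import *
out=[]
for n in ("top","scene"):
    im,K,E=cam(n); cv2.imwrite(f"pics/{n}0.png",im); np.savez(f"{n}0.npz",im=im,K=K,E=E); print(n,E[:3,3].round(3),K[0,0])
E
```

```text
pics
top [ 0.502 -0.063  1.301] 460.3111888226854
scene [1.436 0.    1.254] 515.7430381806487
```

View pics/top0.png

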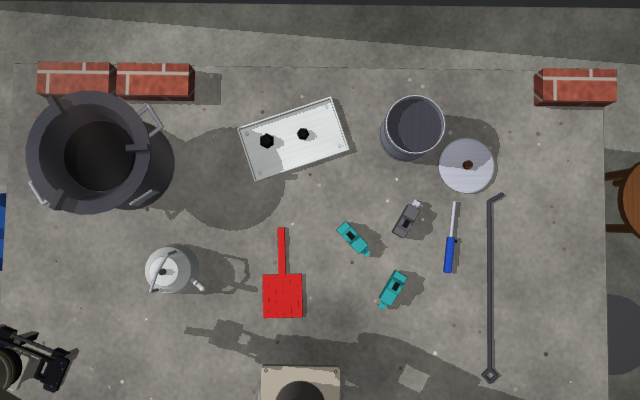

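View pics/scene0.png

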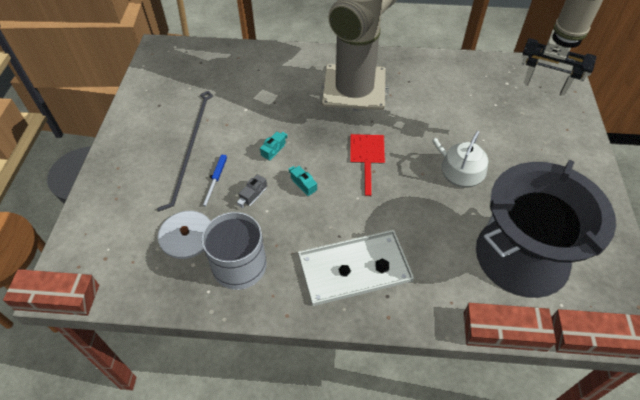

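Tape shapes in the top view: grey at (407,219), teal at (353,238) and teal at (393,289). The grey one fits "grey plastic case". Tray: corners about (238,128), (332,97), (350,152) and (257,181), with the near rim from (257,181) to (350,152). I'll confirm in one crop.

Run:
```python
from h import *
d=np.load("top0.npz");im,K,E=d["im"],d["K"],d["E"]
a=cv2.resize(im[190:250,375:435],None,fx=8,fy=8,interpolation=cv2.INTER_CUBIC)
d2=np.load("scene0.npz")
b=cv2.resize(d2["im"][165:225,232:272],None,fx=8,fy=8,interpolation=cv2.INTER_CUBIC)
cv2.imwrite("pics/crop1.png",np.hstack([a,b]))
for n,p,z in [("tape",(405,221),.05),("L",(257,181),.018),("R",(350,152),.018),("FL",(238,128),.018),("FR",(332,97),.018),("tin",(413,125),.15)]: print(n,ray(K,E,p,z).round(3))
```

```text
tape [ 0.509 -0.278  0.05 ]
L [0.615 0.131 0.018]
R [ 0.701 -0.129  0.018]
FL [0.764 0.188 0.018]
FR [ 0.856 -0.076  0.018]
tin [ 0.751 -0.28   0.15 ]
```

View pics/crop1.png

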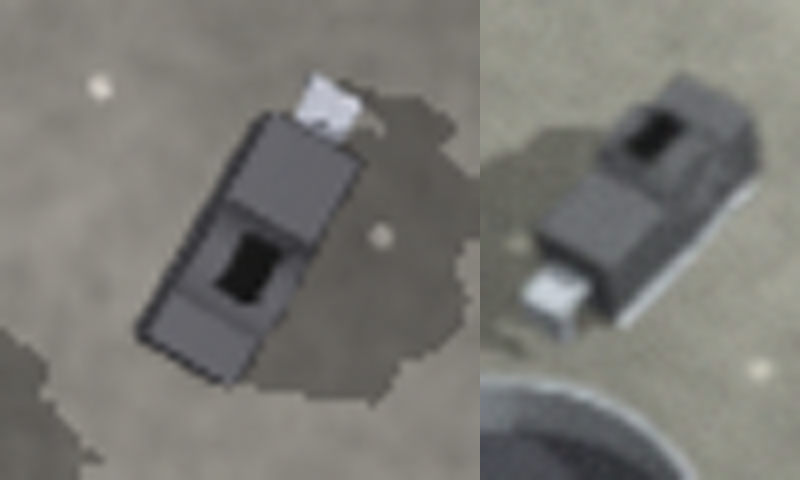

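The crop shows the grey case with its bright steel blade and hook at (328,105) and black window. It points up-right at about -30° yaw. The teal ones are decoys. The tray yaw is about 18°, so the rule must turn about 48° CCW.

```bash
python3 - <<'E'
from h import *
s=robot.read_state();print(s["tool_pos"],R.from_rotvec(s["orientation"]).as_matrix().round(2),robot.grip_point_offset,s["force"],s["opening"])
E
python3 -m inch '[15,-40,0,-7,100, 30,-80,0,-14,100, 45,-120,0,-21,100, 60,-160,0,-28,100, 75,-200,0,-28,100, 90,-240,0,-28,100, 105,-280,0,-28,100, 120,-320,0,-28,100, 135,-360,0,-28,100, 145,-400,0,-28,100]'
```

```text
[0.21212908 0.560704   0.21767965] [[-0.94  0.35 -0.  ]
 [ 0.35  0.94 -0.  ]
 [ 0.   -0.   -1.  ]] 0.0188 [ 0.21447043 -0.15997339 -0.09140421] 0.09305957476799895
t: 0.93
tool_pos: [0.3552, 0.168, 0.2184]
orientation: [1.295, 2.862, 0.0]
force: [1.4, -0.2, 0.7]
opening: 0.0929
gripper_force: 0.0
```

```bash
python3 -m inch '[14,-40,0,6,100, 28,-80,0,12,100, 42,-119,0,18,100, 56,-158,0,18,100, 70,-197,0,18,100, 84,-236,0,18,100, 98,-275,0,18,100, 112,-314,0,18,100, 126,-353,0,18,100, 138,-390,0,18,100]' && python3 -m inch '[14,-40,0,0,100, 14,-47,0,0,100, 14,-47,0,0,100]'
python3 - <<'E'
from h import *
im,K,E=cam("wrist"); cv2.imwrite("pics/w1.png",im); np.savez("w1.npz",im=im,K=K,E=E); print(E[:3,3],robot.read_state()["tool_pos"],robot.read_state()["q"])
E
```

```text
t: 1.77
tool_pos: [0.4871, -0.2048, 0.2181]
orientation: [-0.833, -3.029, -0.0]
force: [1.3, 0.3, 0.4]
opening: 0.0931
gripper_force: 0.0
t: 2.02
tool_pos: [0.5005, -0.252, 0.2171]
orientation: [-0.837, -3.025, -0.001]
force: [0.1, 0.2, -0.5]
opening: 0.093
gripper_force: 0.0
[ 0.42869318 -0.20922635  0.38279696] [ 0.50047432 -0.25019249  0.21750401] [-5.55344816e-01  2.41883828e-02  1.60197866e+00  1.99004493e-04
  1.51780177e+00 -1.58768856e+00]
```

View pics/w1.png

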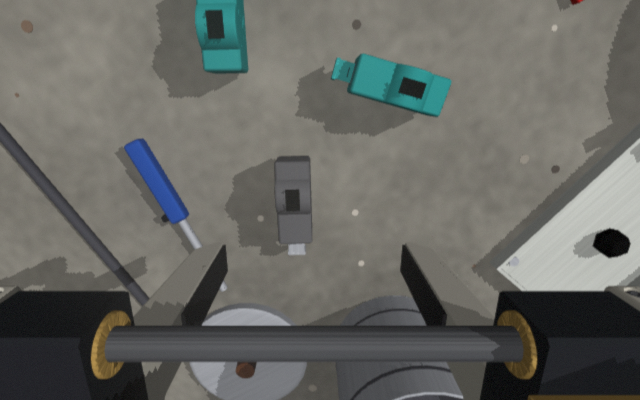

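The wrist view shows the grey rule upright in the image: case (275-311, 156-243), blade/hook tip (296,253), window (292,199). The tray is at the right.

Run:
```python
from h import *
d=np.load("w1.npz");im,K,E=d["im"],d["K"],d["E"]
from scipy.optimize import least_squares
hsv=cv2.cvtColor(im,cv2.COLOR_BGR2HSV)
print("rows, col profile:")
for r in (165,178,220,235): print(r,im[r,266:320:2].sum(1))
print("cols"); 
for c in (283,300): print(c,im[150:175:1,c].sum(1)); print(im[236:262,c].sum(1))
w=ray(K,E,(292,199),.056)
b=ray(K,E,(296.5,254),.030); r=ray(K,E,(293.5,156),.045)
print("win",w.round(4),"hooktip",b.round(4),"rear",r.round(4),np.degrees(np.arctan2(*(b-r)[[1,0]])),np.linalg.norm((b-r)[:2]))
```

```text
rows, col profile:
165 [286 280 283 282 222 286 293 288 293 296 292 293 298 295 295 296 296 294
 299 302 303 276 311 383 386 384 372]
178 [280 286 279 282 243 251 288 288 292 289 289 293 297 290 285 290 289 293
 288 290 291 276 263 374 380 380 378]
220 [266 266 266 271 274 265 232 281 291 287 289 290 296 296 296 291 293 292
 293 292 296 299 285 335 347 348 345]
235 [261 264 265 269 271 268 214 271 290 288 284 294 290 293 292 294 299 294
 294 296 295 299 293 293 332 331 330]
cols
283 [356 360 359 355 354 321 239 185 185 191 189 218 265 293 293 297 290 296
 294 297 294 294 299 291 299]
[294 285 285 296 289 288 276 269 301 294 264 259 259 261 267 299 333 338
 340 337 341 340 343 341 338 338]
300 [370 367 362 366 359 300 208 189 191 190 203 235 274 291 297 294 298 299
 294 298 294 295 295 298 299]
[288 293 291 300 294 292 284 348 444 490 495 494 493 493 491 491 490 490
 444 372 344 342 349 345 340 337]
win [ 0.5027 -0.2785  0.056 ] hooktip [ 0.5662 -0.314   0.03  ] rear [ 0.4683 -0.2561  0.045 ] -30.602242397442687 0.11370709915183523
```

Run:
```python
from h import *
d=np.load("w1.npz");im,K,E=d["im"],d["K"],d["E"]
print(E[:3,:3].round(3))
f=lambda a,z:ray(K,E,a,z)
for h in (.038,.042,.046):
    A=f((275,165),h);B=f((310.8,165),h);C=f((279,235),h);D=f((313.3,235),h)
    m1=(A+B)/2;m2=(C+D)/2
    print(h,"w",np.linalg.norm(A-B),np.linalg.norm(C-D),"mid",m1.round(4),m2.round(4),np.degrees(np.arctan2(*(D-B)[[1,0]])),np.degrees(np.arctan2(*(C-A)[[1,0]])),np.degrees(np.arctan2(*(m2-m1)[[1,0]])))
    print("top rear-front len",np.linalg.norm(f((293,162),h)-f((296,242.3),h)), "centre",((f((293,162),h)+f((296,242.3),h))/2).round(4))
rb=f((293,155.5),.009);t=f((296.5,254),.030);print("rear bottom",rb.round(4),"tip",t.round(4),np.linalg.norm((t-rb)[:2]))
u=(t-rb)[:2];u/=np.linalg.norm(u);print("ctr from rb",(rb[:2]+.045*u).round(4),"from tip",(t[:2]-.064*u).round(4),np.degrees(np.arctan2(u[1],u[0])))
# tray near rim right end in this view
```

```text
[[ 0.513  0.82   0.254]
 [ 0.858 -0.49  -0.152]
 [-0.     0.296 -0.955]]
0.038 w 0.036376677716408415 0.03711726953043948 mid [ 0.4766 -0.2625  0.038 ] [ 0.5436 -0.3001  0.038 ] -29.013695797848065 -29.565765715137534 -29.289697416649616
top rear-front len 0.08849450610707875 centre [ 0.5124 -0.2827  0.038 ]
0.042 w 0.035954670779217004 0.03668667096523897 mid [ 0.4761 -0.2618  0.042 ] [ 0.5423 -0.299   0.042 ] -29.01369579784805 -29.56576571513757 -29.28969741664963
top rear-front len 0.08746787866815597 centre [ 0.5115 -0.2819  0.042 ]
0.046 w 0.035532663842025566 0.036256072400038315 mid [ 0.4755 -0.2612  0.046 ] [ 0.541  -0.2979  0.046 ] -29.013695797848115 -29.56576571513759 -29.28969741664965
top rear-front len 0.08644125122923321 centre [ 0.5105 -0.281   0.046 ]
rear bottom [ 0.4718 -0.2613  0.009 ] tip [ 0.5662 -0.314   0.03  ] 0.10811745879928948
ctr from rb [ 0.511  -0.2832] from tip [ 0.5103 -0.2828] -29.178583783848858
```

```bash
python3 -m inch '[5,-16,-35,2,70, 10,-32,-70,2,70, 10,-32,-105,2,70, 10,-32,-140,2,70, 10,-32,-170,2,70, 10,-32,-190,2,70, 10,-32,-200,2,70, 10,-32,-206,2,70, 10,-32,-206,2,70]' && python3 -m inch '[0,0,0,0,30,0,0,0,0,30,0,0,0,0,30,0,0,0,0,30,0,0,0,0,30,0,0,0,0,30]' 45
```

```text
t: 2.82
tool_pos: [0.5109, -0.2804, 0.0124]
orientation: [-0.778, -3.043, -0.001]
force: [-0.1, 0.9, -0.3]
opening: 0.065
gripper_force: 0.0
t: 3.32
tool_pos: [0.5116, -0.2822, 0.0136]
orientation: [0.779, 3.042, -0.001]
force: [-1.2, -0.4, 4.3]
opening: 0.0358
gripper_force: 45.0
```

```bash
python3 -m inch '[0,0,10,0,30,0,0,40,0,30,0,20,75,4,30,5,50,110,10,30,10,85,140,16,30,15,120,140,22,30,20,155,140,28,30,25,190,140,34,30,30,220,140,40,30,33,242,140,46,30]' && python3 -m inch '[0,0,0,1,30,0,0,0,1,30]'
python3 - <<'E'
from h import *
im,K,E=cam("wrist"); cv2.imwrite("pics/w2.png",im); np.savez("w2.npz",im=im,K=K,E=E); s=robot.read_state();print(E[:3,3],s["tool_pos"],s["opening"],s["gripper_force"])
E
```

```text
t: 4.15
tool_pos: [0.5437, -0.0367, 0.1529]
orientation: [0.482, -3.104, -0.002]
force: [0.4, -0.7, -3.5]
opening: 0.0357
gripper_force: 45.0
t: 4.32
tool_pos: [0.5437, -0.0383, 0.1526]
orientation: [0.503, -3.1, -0.0]
force: [0.1, 0.6, -2.5]
opening: 0.0358
gripper_force: 45.0
[ 0.46407614 -0.064869    0.31819548] [ 0.5437285  -0.03939736  0.15259612] 0.03574614420232629 44.979823529720306
```

View pics/w2.png

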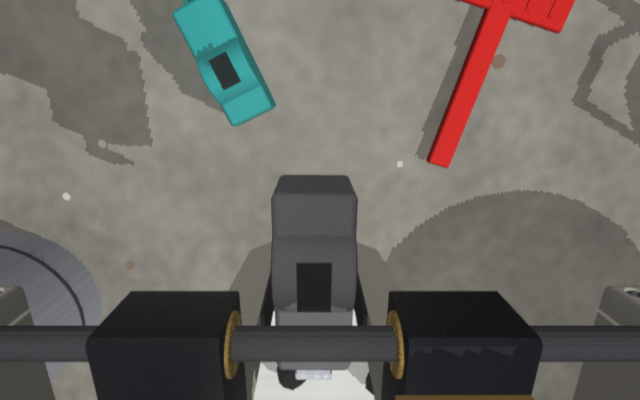

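The wrist view shows the rule held square at (275-355, 175-380), but the gripper hides the tray. I'll measure the near rim from the earlier w1 and top images instead.

Run:
```python
from h import *
a=np.load("w1.npz")["im"][130:280,490:640]; b=np.load("top0.npz")["im"][135:195,245:365]
a=cv2.resize(a,None,fx=4,fy=4,interpolation=cv2.INTER_CUBIC)[:,:400+200]
b=cv2.resize(b,None,fx=6,fy=6,interpolation=cv2.INTER_CUBIC)
a=cv2.resize(a,None,fx=.4,fy=.4) if 0 else a
cv2.imwrite("pics/c2.png",a)
# line fit of rim in w1: sample profile across rim perpendicular
im=np.load("w1.npz")["im"]
g=im.astype(int).sum(2)
for c in (520,560,600): print(c,list(zip(range(0,400),g[:,c]))[int(268-(c-500)*.88)-14:int(268-(c-500)*.88)+16])
im=np.load("top0.npz")["im"];g=im.astype(int).sum(2)
for c in (270,290,310,330): r=int(181-(c-257)*.312); print(c,r-8,g[r-8:r+8,c])
```

```text
520 [(236, np.int64(260)), (237, np.int64(262)), (238, np.int64(264)), (239, np.int64(261)), (240, np.int64(263)), (241, np.int64(267)), (242, np.int64(259)), (243, np.int64(266)), (244, np.int64(260)), (245, np.int64(272)), (246, np.int64(334)), (247, np.int64(454)), (248, np.int64(549)), (249, np.int64(564)), (250, np.int64(566)), (251, np.int64(575)), (252, np.int64(579)), (253, np.int64(572)), (254, np.int64(570)), (255, np.int64(579)), (256, np.int64(581)), (257, np.int64(566)), (258, np.int64(561)), (259, np.int64(562)), (260, np.int64(563)), (261, np.int64(554)), (262, np.int64(552)), (263, np.int64(553)), (264, np.int64(550)), (265, np.int64(565))]
560 [(201, np.int64(264)), (202, np.int64(260)), (203, np.int64(257)), (204, np.int64(257)), (205, np.int64(264)), (206, np.int64(266)), (207, np.int64(263)), (208, np.int64(263)), (209, np.int64(287)), (210, np.int64(394)), (211, np.int64(502)), (212, np.int64(546)), (213, np.int64(561)), (214, np.int64(560)), (215, np.int64(581)), (216, np.int64(587)), (217, np.int64(583)), (218, np.int64(585)), (219, np.int64(584)), (220, np.int
[... 490 characters left out ...]
4(574)), (178, np.int64(588)), (179, np.int64(589)), (180, np.int64(589)), (181, np.int64(593)), (182, np.int64(589)), (183, np.int64(590)), (184, np.int64(579)), (185, np.int64(575)), (186, np.int64(574)), (187, np.int64(584)), (188, np.int64(584)), (189, np.int64(585)), (190, np.int64(585)), (191, np.int64(591)), (192, np.int64(587)), (193, np.int64(581)), (194, np.int64(571)), (195, np.int64(565))]
270 168 [482 491 496 493 490 485 486 491 301 290 304 312 313 309 304 295]
290 162 [676 678 677 677 677 673 665 502 314 314 318 301 298 298 303 309]
310 156 [677 679 679 678 673 662 521 296 262 273 272 358 388 396 403 399]
330 150 [659 662 658 653 653 650 361 289 291 285 279 382 395 397 396 398]
```

View pics/c2.png

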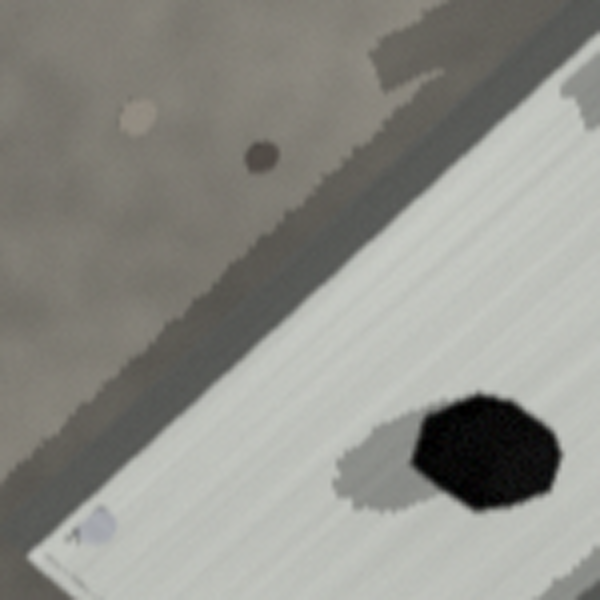

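The crop shows the bright rim top with its outer top edge against the shaded outer face. The near-right corner is at crop (30,555), which is w1 (497.5,268.7).

Run:
```python
from h import *
def rep(nm,pts,corner):
    d=np.load(nm);K,E=d["K"],d["E"]
    P=np.array([ray(K,E,p,.018)[:2] for p in pts]); c=P.mean(0);v=np.linalg.svd(P-c)[2][0]; v*=np.sign(v[1])
    u=np.array([v[1],-v[0]]); C=ray(K,E,corner,.018)[:2]
    C=c+v*((C-c)@v); lip=C+.140*v+.004*u
    print(nm,"yaw",np.degrees(np.arctan2(u[1],u[0])),"corner",C.round(4),"lip",lip.round(4),"c.u",c@u)
    return lip,u
l1,u1=rep("w1.npz",[(520,246.9),(560,210.3),(600,173.6)],(497.5,268.7))
l2,u2=rep("top0.npz",[(270,176.),(290,169.5),(310,162.7),(330,156.)],(350,150))
u=u1+u2;u/=np.linalg.norm(u)
s=robot.read_state();Rm=R.from_rotvec(s["orientation"]).as_matrix();y=Rm[:2,1];y=y*np.sign(y[1]);print("tape yaw",np.degrees(np.arctan2(y[1],y[0]))-90)
p=s["tool_pos"][:2];v=np.array([-u[1],u[0]])
for l in (l1,l2): print("mid->lip along u,v mm",(l-p)@u*1e3,(l-p)@v*1e3)
print(u)
im,K,E=cam("scene");cv2.imwrite("pics/s1.png",im);im,K,E=cam("top");np.savez("top1.npz",im=im,K=K,E=E)
# measure hook in held w2: tip of blade
d=np.load("w2.npz")
print(ray(d["K"],d["E"],(315,378),.0305+s["tool_pos"][2]-.0112))
```

```text
w1.npz yaw 19.68999800673915 corner [ 0.7079 -0.1242] lip [0.6645 0.009 ] c.u 0.6246841411071854
top0.npz yaw 19.403399834349162 corner [ 0.7079 -0.1279] lip [0.6652 0.0055] c.u 0.6252315455785717
tape yaw 18.255766674546905
mid->lip along u,v mm 130.009374020901 5.199476484867514
mid->lip along u,v mm 129.4782742702775 1.6682692958486554
[0.94236911 0.33457505]
[ 0.60036505 -0.01842683  0.17189612]
```

Both views agree: the rim is about 129.7 mm ahead of the TCP and its yaw is 19.5°. I'll go to a hover with the hook about 6 mm past the rim's inner face, 15 mm up.

```bash
python3 -m inch '[20,8,-10,1.3,30,45,18,-30,1.3,30,65,26,-60,1.3,30,70,28,-90,1.3,30,70,28,-112,1.3,30,70,28,-122,1.3,30,70,28,-124,1.3,30,70,28,-124,1.3,30]'
python3 - <<'E'
from h import *
im,K,E=cam("top"); im2,K2,E2=cam("scene"); np.savez("t2.npz",im=im,K=K,E=E); np.savez("s2.npz",im=im2,K=K2,E=E2)
s=robot.read_state(); print(s["tool_pos"],s["force"])
c=proj(K2,E2,np.array([.665,.007,.018])).astype(int);print("scene lip",c,proj(K,E,np.array([.665,.007,.018])))
a=cv2.resize(im2[c[1]-30:c[1]+30,c[0]-40:c[0]+40],None,fx=10,fy=10,interpolation=cv2.INTER_CUBIC)
cv2.imwrite("pics/s2c.png",a); print("crop origin",c-[40,30])
E
```

```text
t: 5.13
tool_pos: [0.6136, -0.0125, 0.0285]
orientation: [0.531, -3.095, -0.0]
force: [-0.6, -0.4, -3.3]
opening: 0.0356
gripper_force: 45.0
[ 0.6153867  -0.01236495  0.03074694] [ 0.55627243  0.03106044 -2.22701282]
scene lip [347 241] [301.5106072  163.92997804]
crop origin [307 211]
```

View pics/s2c.png

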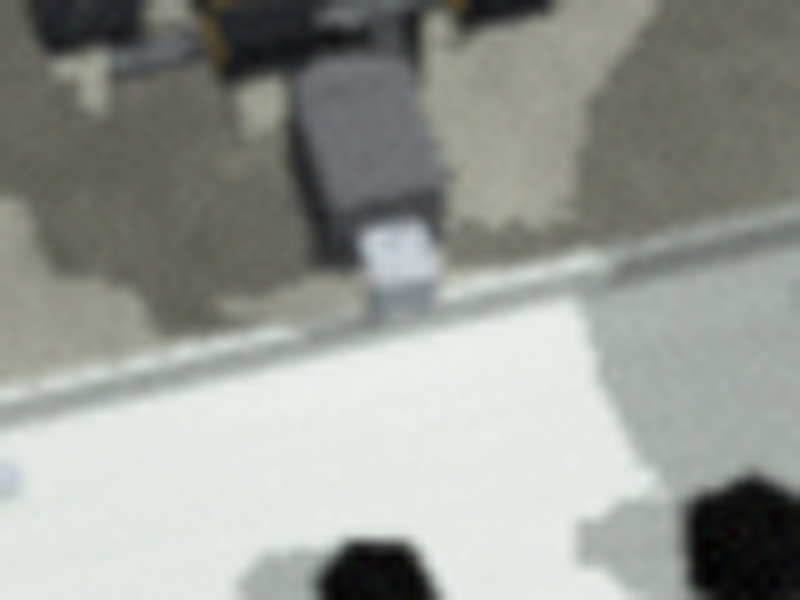

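The crop shows the blade's top face with its outer edge at crop (403,283) and the hook's lower end at (403,315), just over the rim line. I'll check where that puts the hook.

Run:
```python
from h import *
s=robot.read_state();print(s["tool_pos"])
u=np.array([.9424,.3346]);v=np.array([-u[1],u[0]])
Rm=R.from_rotvec(s["orientation"]).as_matrix();y=Rm[:2,1];y=y*np.sign(y[1]);print("tape yaw",np.degrees(np.arctan2(y[1],y[0]))-90)
h=s["tool_pos"][2]-.0136
d=np.load("s2.npz");K,E=d["K"],d["E"]; o=np.array([307,211])-.5+.05
lipu=(np.array([.6648,.0073])@u)
f=lambda c,z: ray(K,E,o+np.array(c)/10,z)[:2]
for nm,c,z in [("hook outer top",(403,283),.0305+h),("hook bottom outer",(403,317),.012+h),("case front top",(390,203),.043+h),("rim inner top@",(300,345),.018),("rim outer top@",(200,350),.018)]:
    p=f(c,z);print(nm,"u rel lip mm",((p@u)-lipu)*1e3,"v rel lip",((p-[.6648,.0073])@v)*1e3)
print("nominal hook outer", (s["tool_pos"][:2]@u+.064-lipu)*1e3)
```

```text
[ 0.6153867  -0.01236495  0.03074694]
tape yaw 19.509038856028027
hook outer top u rel lip mm 10.482915970920658 v rel lip -5.772267526276075
hook bottom outer u rel lip mm 10.2068478252354 v rel lip -4.977557846637787
case front top u rel lip mm -7.897555791501087 v rel lip -4.52146759399894
rim inner top@ u rel lip mm 5.066363091899673 v rel lip -33.045426151722246
rim outer top@ u rel lip mm -0.5801286881006451 v rel lip -60.48247071334405
nominal hook outer 10.853016596799048
```

```bash
python3 -m inch '[2,0.7,0,0,30,2,0.7,-4,0,30,2,0.7,-8,0,30,2,0.7,-11,0,30,2,0.7,-13,0,30,2,0.7,-13,0,30,2,0.7,-13,0,30]' && python3 -m inch '[0,0,0,0,30]' && python3 -m inch '[0,0,-1,0,30,0,0,-1,0,30]'
```

```text
t: 5.82
tool_pos: [0.6158, -0.0109, 0.0152]
orientation: [0.534, -3.095, -0.0]
force: [-0.8, -0.2, -2.5]
opening: 0.0355
gripper_force: 45.0
t: 5.9
tool_pos: [0.6161, -0.0109, 0.0156]
orientation: [0.534, -3.096, -0.0]
force: [0.3, 0.2, -3.2]
opening: 0.0354
gripper_force: 45.0
t: 6.07
tool_pos: [0.6161, -0.0109, 0.0146]
orientation: [-0.534, 3.096, -0.0]
force: [-0.3, -0.2, -1.8]
opening: 0.0354
gripper_force: 45.0
```

```bash
f(){ grep -E 'tool_pos|force: \['; }
python3 -m inch '[-0.94,-0.33,0,0,30,-0.94,-0.33,0,0,30]'|f
python3 -m inch '[-0.94,-0.33,0,0,30,-0.94,-0.33,0,0,30]'|f
python3 -m inch '[-0.94,-0.33,0,0,30,-0.94,-0.33,0,0,30]'|f
python3 -m inch '[-0.94,-0.33,0,0,30,-0.94,-0.33,0,0,30]'|f
python3 -m inch '[-0.94,-0.33,0,0,30,-0.94,-0.33,0,0,30]'|f
python3 -m inch '[-0.94,-0.33,0,0,30,-0.94,-0.33,0,0,30]'|f
python3 -m inch '[-0.94,-0.33,0,0,30,-0.94,-0.33,0,0,30]'|f
python3 -m inch '[-0.94,-0.33,0,0,30,-0.94,-0.33,0,0,30]'|f
python3 -m inch '[-0.94,-0.33,0,0,30,-0.94,-0.33,0,0,30]'|f
python3 -m inch '[-0.94,-0.33,0,0,30,-0.94,-0.33,0,0,30]'|f
```

```text
tool_pos: [0.615, -0.0113, 0.0146]
force: [-0.9, -0.4, -2.6]
tool_pos: [0.6141, -0.0116, 0.0146]
force: [-0.2, 0.5, -3.2]
tool_pos: [0.6131, -0.012, 0.0146]
force: [0.3, -0.9, -3.8]
tool_pos: [0.6122, -0.0123, 0.0146]
force: [-0.4, -0.4, -2.7]
tool_pos: [0.6112, -0.0126, 0.0146]
force: [0.2, -0.1, -2.3]
tool_pos: [0.6103, -0.0129, 0.0146]
force: [0.5, -0.4, -2.5]
tool_pos: [0.6098, -0.0131, 0.0147]
force: [1.9, 0.7, -4.2]
tool_pos: [0.6088, -0.0135, 0.0148]
force: [2.1, 0.9, -3.1]
tool_pos: [0.6078, -0.0139, 0.0148]
force: [2.5, 0.5, -3.5]
tool_pos: [0.6068, -0.0142, 0.0148]
force: [2.5, 1.5, -2.9]
```

Contact shows at TCP ≈ (0.6101,-0.0130), where the force steps to about 2.3 N. Back off slowly to about 63 mm of extension, then search towards the rim for the notch.

```bash
f(){ grep -E 't:|tool_pos|force: \['; }
python3 -m inch '[-1.88,-0.67,0,0,30,-4.7,-1.67,0,0,30,-8.5,-3.0,0,0,30,-12.2,-4.33,0,0,30,-16,-5.7,0,0,30,-19.8,-7.0,0,0,30,-23.5,-8.35,0,0,30,-27.3,-9.7,0,0,30,-30.1,-10.7,0,0,30,-30.1,-10.7,0,0,30]'|f
python3 -m inch '[-1.88,-0.67,0,0,30,-4.7,-1.67,0,0,30,-8.5,-3.0,0,0,30,-12.2,-4.33,0,0,30,-16,-5.7,0,0,30,-19.8,-7.0,0,0,30,-23.0,-8.15,0,0,30,-25,-8.9,0,0,30,-25.9,-9.2,0,0,30,-25.9,-9.2,0,0,30]'|f
python3 - <<'E'
from h import *
im,K,E=cam("scene"); im2,K2,E2=cam("top"); np.savez("s3.npz",im=im,K=K,E=E); np.savez("t3.npz",im=im2,K=K2,E=E2)
s=robot.read_state();u=np.array([.9424,.3346]);p=s["tool_pos"];print(p,s["force"]);d=p[:2]-[.6101,-.0130];print("ext mm",-d@u*1e3,"side",d@np.array([-u[1],u[0]])*1e3, s["orientation"])
a=cv2.resize(im[175:255,290:390],None,fx=7.5,fy=7.5,interpolation=cv2.INTER_CUBIC);cv2.imwrite("pics/s3c.png",a)
E
```

```text
t: 8.57
tool_pos: [0.5762, -0.0251, 0.0148]
force: [2.8, 1.6, -2.7]
t: 9.4
tool_pos: [0.5506, -0.0341, 0.0147]
force: [4.1, 2.7, -1.7]
[ 0.55080579 -0.03408129  0.01472598] [ 3.97489343  3.25502799 -2.09116813]
ext mm 62.93266692828954 side -0.027164748975676653 [-5.33880042e-01  3.09564794e+00  2.82201805e-05]
```

View pics/s3c.png

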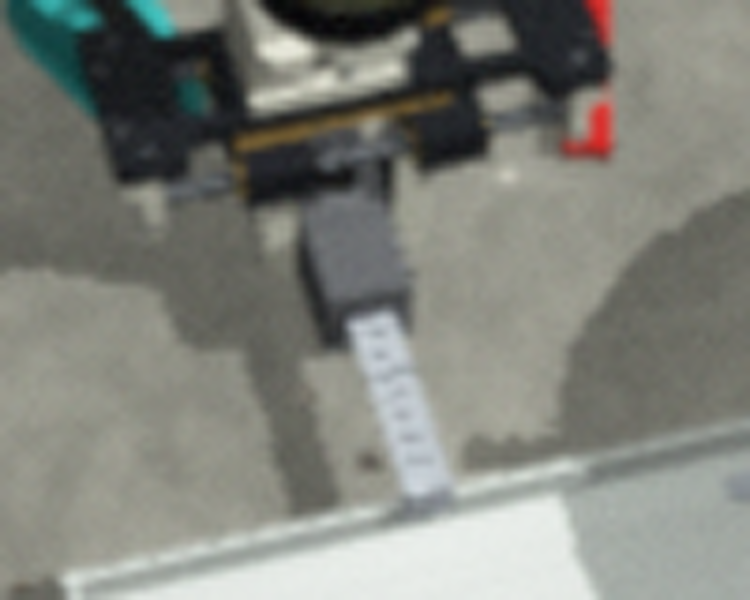

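The view shows the blade out with its scale visible from (370,315) to (430,500), hook over the rim and square to it, extension ≈ 62.9 mm. Lower onto the floor and press in small steps.

```bash
f(){ grep -E 'tool_pos|force: \['|tr '\n' ' ';echo; }
python3 -m inch '[0,0,-0.5,0,30,0,0,-0.5,0,30]'|f
python3 -m inch '[0,0,-0.5,0,30,0,0,-0.5,0,30]'|f
python3 -m inch '[0,0,-0.4,0,30,0,0,-0.4,0,30]'|f
python3 -m inch '[0,0,-0.4,0,30,0,0,-0.4,0,30]'|f
python3 -m inch '[0,0,-0.4,0,30,0,0,-0.4,0,30]'|f
```

```text
tool_pos: [0.5512, -0.0341, 0.0144] force: [4.4, 2.7, -0.6] 
tool_pos: [0.5513, -0.0341, 0.014] force: [4.5, 1.5, 0.3] 
tool_pos: [0.5513, -0.0342, 0.0136] force: [5.5, 0.7, 0.3] 
tool_pos: [0.5513, -0.0342, 0.0136] force: [3.7, 2.9, 3.9] 
tool_pos: [0.5513, -0.0342, 0.0133] force: [2.8, 2.9, 5.9]
```

```bash
f(){ grep -E 'tool_pos|force: \['|tr '\n' ' ';echo; }
python3 -m inch '[0,0,-0.3,0,30,0,0,-0.3,0,30]'|f
python3 -m inch '[0,0,-0.3,0,30,0,0,-0.3,0,30]'|f
python3 -m inch '[0,0,-0.3,0,30,0,0,-0.3,0,30]'|f
python3 -m inch '[0,0,-0.3,0,30,0,0,-0.3,0,30]'|f
```

```text
tool_pos: [0.5513, -0.0342, 0.0131] force: [1.3, 2.1, 6.5] 
tool_pos: [0.5513, -0.0342, 0.0128] force: [1.3, 1.8, 7.1] 
tool_pos: [0.5513, -0.0342, 0.0125] force: [1.8, 2.7, 6.2] 
tool_pos: [0.5513, -0.0342, 0.0122] force: [2.1, 3.4, 6.9]
```

```bash
f(){ grep -E 'tool_pos|force: \['|tr '\n' ' ';echo; }
python3 -m inch '[0,0,-0.3,0,30,0,0,-0.3,0,30]'|f
python3 -m inch '[0,0,-0.3,0,30,0,0,-0.3,0,30]'|f
python3 -m inch '[0,0,-0.3,0,30,0,0,-0.3,0,30]'|f
```

```text
tool_pos: [0.5513, -0.0342, 0.0119] force: [1.5, 2.8, 6.4] 
tool_pos: [0.5513, -0.0342, 0.0116] force: [1.9, 2.5, 7.0] 
tool_pos: [0.5513, -0.0342, 0.0113] force: [2.3, 2.7, 7.0]
```

```bash
f(){ grep -E 'tool_pos|force: \['|tr '\n' ' ';echo; }
python3 -m inch '[0,0,-0.2,0,30,0,0,-0.2,0,30]'|f
python3 -m inch '[0,0,-0.2,0,30,0,0,-0.2,0,30]'|f
python3 -m inch '[0,0,-0.2,0,30,0,0,-0.2,0,30]'|f
```

```text
tool_pos: [0.5513, -0.0342, 0.0111] force: [2.0, 3.5, 7.0] 
tool_pos: [0.5513, -0.0342, 0.0109] force: [1.6, 3.0, 7.2] 
tool_pos: [0.5513, -0.0342, 0.0107] force: [1.6, 3.4, 6.6]
```

The sole is well past 1.5 mm at a steady 7 N, so the tooth is in a gap at about 62 mm of extension. Carry on pressing home.

```bash
f(){ grep -E 'tool_pos|force: \['|tr '\n' ' ';echo; }
python3 -m inch '[0,0,-0.2,0,30,0,0,-0.5,0,30,0,0,-0.7,0,30,0,0,-0.7,0,30]'|f
python3 -m inch '[0,0,-0.2,0,30,0,0,-0.5,0,30,0,0,-0.7,0,30,0,0,-0.7,0,30]'|f
python3 -m inch '[0,0,-0.3,0,30,0,0,-0.4,0,30,0,0,-0.4,0,30]'|f
python3 -m inch '[0,0,-0.3,0,30,0,0,-0.4,0,30,0,0,-0.4,0,30]'|f
```

```text
tool_pos: [0.5513, -0.0342, 0.01] force: [2.0, 2.7, 7.8] 
tool_pos: [0.5513, -0.0342, 0.0093] force: [1.3, 2.2, 6.8] 
tool_pos: [0.5513, -0.0342, 0.0089] force: [1.3, 2.5, 7.3] 
tool_pos: [0.5513, -0.0342, 0.0086] force: [1.2, 3.2, 8.0]
```

```bash
f(){ grep -E 'tool_pos|force: \['|tr '\n' ' ';echo; }
python3 -m inch '[0,0,-0.3,0,30,0,0,-0.3,0,30]'|f
python3 -m inch '[0,0,-0.3,0,30,0,0,-0.3,0,30]'|f
python3 -m inch '[0,0,-0.3,0,30,0,0,-0.3,0,30]'|f
```

```text
tool_pos: [0.5513, -0.0342, 0.0085] force: [0.1, 2.5, 10.6] 
tool_pos: [0.5514, -0.0342, 0.0086] force: [-1.2, 3.1, 13.4] 
tool_pos: [0.5514, -0.0342, 0.0085] force: [-3.2, 3.3, 16.6]
```

The force now climbs with z steady at 0.0085, 5.0 mm below first contact, so the sole is home. Ease the pressure, then open.

```bash
f(){ grep -E 't:|tool_pos|force: \[|opening'|tr '\n' ' ';echo; }
python3 -m inch '[0,0,0.5,0,30,0,0,1.0,0,30,0,0,1.0,0,30]'|f
python3 -m inch '[0,0,0.2,0,42,0,0,0.2,0,50,0,0,0.2,0,65,0,0,0.2,0,65,0,0,0.2,0,65,0,0,0.2,0,65]'|f
python3 - <<'E'
from h import *
im,K,E=cam("scene")
a=cv2.resize(im[175:255,290:390],None,fx=7.5,fy=7.5,interpolation=cv2.INTER_CUBIC);cv2.imwrite("pics/s4c.png",a)
E
```

```text
t: 13.92 tool_pos: [0.5513, -0.0342, 0.0085] force: [2.9, 2.3, 7.6] opening: 0.0359 
t: 14.42 tool_pos: [0.5502, -0.0342, 0.0074] force: [0.1, 0.3, 0.8] opening: 0.0602
```

Released. Now lift straight up and away, then check.

```bash
python3 -m inch '[0,0,10,0,65,0,0,30,0,65,0,0,60,0,65,0,0,95,0,65,0,0,130,0,65,-20,-10,165,0,65,-50,-20,200,0,65,-80,-30,220,0,65,-110,-40,220,0,65,-110,-40,220,0,65]'
python3 - <<'E'
from h import *
im,K,E=cam("scene");im2,K2,E2=cam("top");im3,K3,E3=cam("wrist")
np.savez("t5.npz",im=im2,K=K2,E=E2);np.savez("s5.npz",im=im,K=K,E=E)
a=cv2.resize(im[160:260,280:400],(720,600),interpolation=cv2.INTER_CUBIC)
cv2.imwrite("pics/s5c.png",a)
d=cv2.absdiff(im2,np.load("top0.npz")["im"]).sum(2)>120
print("pix",proj(K,E,[.665,.007,.018]))
E
```

```text
t: 15.3
tool_pos: [0.438, -0.0755, 0.2307]
orientation: [-0.532, 3.094, -0.004]
force: [0.1, -0.1, -0.2]
opening: 0.0607
gripper_force: 0.0
pix [347.25626858 241.00986032]
```

View pics/s5c.png

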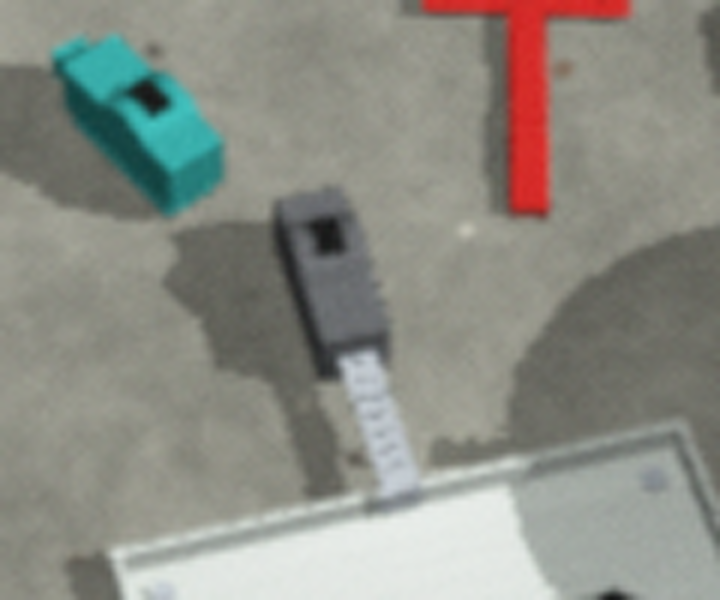

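The view shows the rule standing at (275-390, 190-375), blade out and square to the rim, with the hook over it at (400,492). The teal rule and the fan have not moved. The blade stays out with nothing holding it, so it is locked. Handing in.

```bash
python3 -c "
from plant import job
print(job.close_job())"
```

```text
the job is handed in; nothing more can be done
None
```

The rule stands released and locked in front of the ash tray with its hook over the near rim, showing about 76–77 mm of blade (estimated from arm positions, not measured after release), and I handed the job in at about 15.5 s.

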